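Make up two sampling kits in welled trays

TASK

Make up the two kits from the stock on the bench: the tray with two wells gets the white plastic jar in its large well and a dropper bottle in its small well; the tray with three wells gets the small glass bottle in its large well and the other dropper bottle and the pipette bulb in its two small wells, either way round. Each thing must stand upright on the floor of its well; leave the tall glass bottle, the timer and the block of notes where they are.

Things in the scene. Friction and masses are not known exactly. Their poses are not given: they have to be found in the camera images.
- tray_two: Fixed grey kit tray with TWO wells in a row: a plate 94 mm (x) by 158 mm (y), 16 mm high, with a short lifting lug at each end. All wells are 10 mm deep, flat-floored and round, their floors 6 mm above the worktop. Origin: centre of the underside; x across the tray, y along its row of wells, z up. Large well, 70 mm across, centred at x 0, y +36 mm; small well, 54 mm across, at x 0, y -41 mm.
- tray_three: Fixed grey kit tray with THREE wells in a row: a plate 94 mm (x) by 226 mm (y), 16 mm high, with a short lifting lug at each end. All wells are 10 mm deep, flat-floored and round, their floors 6 mm above the worktop. Origin: centre of the underside; x across the tray, y along its row of wells, z up. Large well, 70 mm across, centred at x 0, y +70 mm; small wells, 54 mm across, at x 0, y -7 mm and x 0, y -77 mm.
- white_jar: Loose opaque off-white plastic jar with ribbed white screw cap, 48 mm across, 105 mm tall; straight round body up to 75 mm, the easiest place to grip. (Fixed between stock and trays, to be passed over: a clear gel tank up to 93 mm high and a wire rack of tubes about 130 mm high.) Origin: centre of its base; z up along its axis.
- glass_bottle: Loose small clear glass bottle with screw cap, 44 mm across, 94 mm tall; straight round body up to 50 mm height, then a shoulder and a neck and cap about 31 mm across. Origin: centre of its base; z up along its axis.
- dropper_a: Loose slim dropper bottle with black rubber teat, 78 mm tall; round body 27 mm across up to 48 mm height, then a narrow neck and teat about 12 mm across. Same as dropper_b; the two are interchangeable. Origin: centre of its base; z up along its axis.
- dropper_b: Loose slim dropper bottle, the twin of dropper_a (78 mm tall, body 27 mm across up to 48 mm height). Origin: centre of its base; z up along its axis.
- bulb: Loose pipette bulb, a squat rounded rubber ball, 37 mm across and 31 mm tall, on a flat base, widest near mid-height. Origin: centre of its base; z up along its axis.
- tall_bottle: Bystander: glass bottle with screw cap, much larger than the wanted one (66 mm across, 137 mm tall). Not part of a kit. It stands by the front edge (world x 0.70 m) of a shelf that overhangs the back of the worktop, 0.44 m up: keep wrist and forearm clear of that shelf. Origin: centre of its base; z up along its axis.
- timer: Bystander: flat bench timer, 63 x 99 x 20 mm, lying on the worktop. Origin: centre of its underside; y along its length.
- notes: Bystander: block of paper notes, 50 x 76 x 18 mm. Origin: centre of its underside; y along its length.

How it is judged:
By the outcome, as a careful person would: the job done as asked, in the order asked, and still so for the second after the job is handed in, with the robot touching nothing.
It also fails if it takes over 136 s, if anything falls off the work surface, if the arm or the gripper's body presses on something with over 40 N, if the wrist force passes 120 N, or if a joint passes its speed limit or range.

ROBOT

A 6-joint arm with a two-finger parallel gripper is mounted at the origin on a cart in front of the work surface, level with it; the furniture and walls round the work are solid. World frame = base frame: x ahead of the robot, y to its left, z up, the work surface at z = 0. Lengths are in m, angles in rad, forces in N, time in s.
With the tool pointing down it reaches from about 0.35 to 0.725 m from the base axis. Payload 4.3 kg.
Tool frame: the origin (TCP) lies at the centre of the arm's flange, where the gripper is bolted on; the fingertips stand 173 mm ahead of it and the grasp point (between the pads) lies 155 mm ahead of it (arm.tips_ahead is the z of the fingertips in the tool frame, in m); z points along the fingers, y is the line along which they close (so a half turn about z gives the same grasp; the last joint's range is limited). The gripper opens to 85 mm and grips with 20 to 120 N. Pads are 22 mm wide; open, the fingers measure 114 mm over their backs; the gripper's body (76 mm by 85 mm) begins 54 mm behind the grasp point. The pads swing forward as they close: fully open they stand 13 mm farther back than shut.
Start: joints at [1.038, 0.377, 0.081, 1.274, 0, 1.46], TCP at [0.236, 0.524, 0.405] pointing down, gripper open.
Joint ranges: [-2.72, 2.72], [-0.84, 1.66], [-1.02, 1.22], [-1.77, 2.12], [-1.37, 1.28], [-3.14, 3.14]. Speed limits (rad/s): [2.57, 2.57, 3.14, 3.14, 3.14, 3.14].

INTERFACE

Orientations are given as a rotation vector (axis times angle).
In Python, from workcell import arm gives the robot as it stands.
- The arm moves only by the tool servo_tool, never from a script. Its argument "targets" is a list that holds one entry, the list of rows, each a list of 5 numbers: the gripper command: -1 is shut, 1 is fully open, values between are in proportion, then the shift along the world's x, y, z in units of 30 mm (1.0 is 30 mm), then the turn about the world's z in units of 0.15 rad (1.0 is 0.15 rad). A call has 1 to 8 rows; each row shifts and turns the commanded pose from where the row before left it; what a row does not reach is not made up. A row lasts 1/8 s, in which the tool goes at most 62.5 mm and 10.7 degrees, less where a joint would pass 70% of its speed; a pose out of reach is approached as far as the arm can. A call with a number of a shift or a turn outside -1 to 1 is refused whole. A call with a gripper value outside its range is refused whole. The fingers move at their own pace and stop on an object; the grip force is fixed at half the most. Time passes only in rows, so rows that do not move let the fingers close. It gives the time, the measured TCP pose, the force, the opening and the grip force at its end, in the units of the state.
- arm.get_obs(): the state, without advancing time (a new reading comes with each control period).
- arm.get_image(name): name is "scene" or "top"; returns (picture, depth): 384x512x3 uint8, red, green, blue; 384x512 float32, m along the optical axis (not along the pixel's ray), 0 where there is no reading.
- arm.get_calibration(name): a dict with "vertical_fov" (degrees; the focal length in pixels is half the picture's height over the tangent of half this angle, whatever the lens; pixels are square), "cx", "cy" (the principal point, pixels), "distortion" ([k1, k2, p1, p2, k3] as OpenCV has them; the pictures are not rectified), "view" (4x4, takes a point from world to camera coordinates). Camera axes: x right, y down, z forward; pixel columns grow to the right and rows downward; lengths in m; the calibration is good to about 2 mm. A picture is of the moment at which its call begins. get_calibration takes no time and is no camera call.
- arm.finish_job(): hands the job in; it is judged then, once.
The state is a dict: "clock": time; "joint_positions": joint angles; "joint_velocities": joint speeds; "effort": joint torques, N m; "ee_pos": TCP position; "tcp_rot": TCP orientation; "force": force on the tool from outside, world axes, zero at the start; "wrist_torque": the same for the moment, N m; "finger_gap": finger opening in m; "grip_force": force on a finger pad.
Only numpy, scipy, OpenCV 4.12 (cv2) and the standard library are available. Lean on these libraries where they do the work, as an engineer would, in place of code of your own. Each camera call takes 0.05 s, during which the arm holds its last target. There are 200 camera calls.

## Working session

There is one attempt and no reset: what is moved stays moved. The work goes in short steps, Python scripts to look and compute and a tool call to move; the robot and the scene stay as the last step left them, time stands still between calls to the robot, and variables do not carry over. Pictures are saved under pics/ and viewed, at most 14 in all, crops included, and the job is handed in when it is done.

Besides the shell and the picture viewer there is one more tool, called after "Call:" in YAML: its name, and indented under it one key for each argument. servo_tool: Moves the arm, as the interface text tells. Its arguments: {"type":"object","properties":{"targets":{"type":"array"}},"required":["targets"]}

```bash
mkdir -p pics; cat > h.py <<'E'
import numpy as np,cv2
from workcell import arm
def cal(n):
    c=arm.get_calibration(n);f=192/np.tan(np.radians(c["vertical_fov"])/2)
    return np.array([[f,0,c["cx"]],[0,f,c["cy"]],[0,0,1.]]),np.array(c["distortion"],float),np.array(c["view"])
def snap(n,tag):
    im,d=arm.get_image(n);np.savez(f"{tag}.npz",im=im,d=d,view=cal(n)[2]);cv2.imwrite(f"pics/{tag}.png",im[:,:,::-1]);return im,d
def ray(n,uv,view=None):
    K,D,V=cal(n); V=V if view is None else view
    p=cv2.undistortPoints(np.array(uv,float).reshape(-1,1,2),K,D).reshape(-1,2)
    r=np.c_[p,np.ones(len(p))]@V[:3,:3]; return -V[:3,:3].T@V[:3,3],r
def onz(n,uv,z,view=None):
    c,r=ray(n,uv,view); return c+r*((np.asarray(z)-c[2])/r[:,2])[:,None]
def cloud(n,d,view=None):
    v,u=np.mgrid[:384,:512]; c,r=ray(n,np.c_[u.ravel(),v.ravel()],view)
    return (c+r*d.reshape(-1,1)).reshape(384,512,3)
E
python3 - <<'E'
from h import *
for n in("scene","top"):
    im,d=snap(n,n+"0"); K,D,V=cal(n); print(n,K[0,0],D,-V[:3,:3].T@V[:3,3],V[2,:3],(d>0).mean())
o=arm.get_obs();print({k:np.round(v,3) for k,v in o.items()})
E
```

```text
scene 419.88145835770484 [-0.11896313  0.          0.          0.          0.        ] [-0.44815812 -1.10529193  0.64275133] [ 0.64386683  0.6457319  -0.41044587] 0.9959818522135416
top 440.279924767816 [-0.05797695  0.          0.          0.          0.        ] [ 0.45279886 -0.13693037  1.23415056] [ 0.06317962 -0.00140241 -0.99800119] 0.9961191813151041
{'clock': np.float64(0.1), 'joint_positions': array([1.038, 0.378, 0.08 , 1.274, 0.   , 1.46 ]), 'joint_velocities': array([ 0.   , -0.001,  0.001, -0.001,  0.001,  0.   ]), 'effort': array([ 2.0000e-03, -4.6469e+01,  2.7058e+01,  1.2000e-02, -0.0000e+00,
        0.0000e+00]), 'ee_pos': array([0.236, 0.524, 0.404]), 'tcp_rot': array([-6.590e-01, -3.071e+00,  3.000e-03]), 'force': array([-0.171,  0.178, -0.305]), 'wrist_torque': array([ 0.012, -0.017, -0.011]), 'grip_force': np.float64(0.0), 'finger_gap': np.float64(0.086)}
```

View pics/scene0.png

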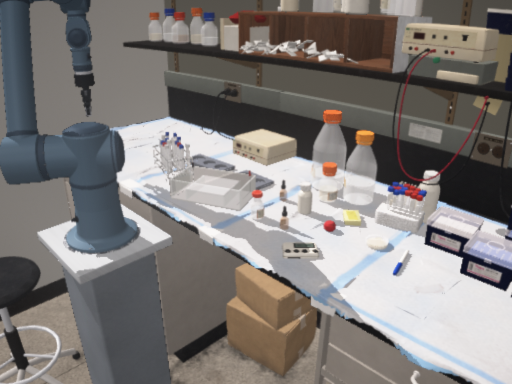

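View pics/top0.png

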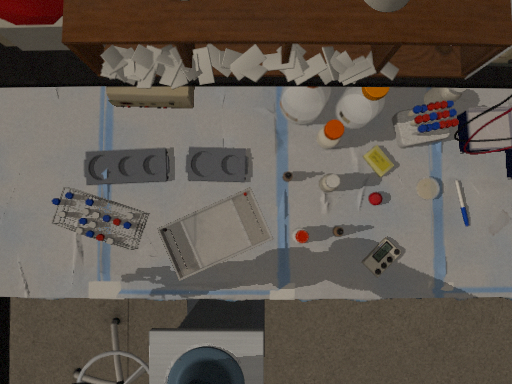

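The top view (up = +x, left = +y) shows the three-well tray at (128,166), the two-well tray at (218,165), droppers at (288,176) and (338,230), the white jar at (331,183), the red-capped small bottle at (302,237), the bulb at (376,199), the tall bottle at (333,132), the notes at (378,160) and the timer at (383,256). The scene view shows the same stock around (255–350, 190–240).

```bash
python3 - <<'E'
from h import *
im=np.load("top0.npz")["im"]; 
a=cv2.resize(im[140:270,270:400],(780,780)[:2],interpolation=cv2.INTER_CUBIC)[:600]
cv2.imwrite("pics/t1.png",cv2.resize(im[150:250,275:395],(720,600),interpolation=cv2.INTER_CUBIC)[:,:,::-1])
cv2.imwrite("pics/t2.png",cv2.resize(im[135:195,75:255],(800,267),interpolation=cv2.INTER_CUBIC)[:,:,::-1])
s=np.load("scene0.npz")["im"];cv2.imwrite("pics/s1.png",cv2.resize(s[160:260,240:360],(720,600),interpolation=cv2.INTER_CUBIC)[:,:,::-1])
d=np.load("top0.npz")["d"];P=cloud("top",d)
print("table",np.median(P[210:225,400:440,2]))
# cylinder centres from top cloud: points near the top of each thing
for n,(u,v) in dict(dA=(288,176),jar=(331,183),glass=(302,237),dB=(338,230),bulb=(376,199),tall=(333,132)).items():
    q=P[v-12:v+13,u-12:u+13].reshape(-1,3);zt=np.percentile(q[:,2],99.5);t=q[q[:,2]>zt-.008];print(n,zt.round(4),((t.min(0)+t.max(0))/2).round(4),np.ptp(t,axis=0).round(3),len(t))
for n,(u0,u1,v0,v1) in dict(three=(80,178,140,190),two=(182,255,140,190),tank=(150,280,185,285),rack=(45,155,180,255)).items():
    q=P[v0:v1,u0:u1].reshape(-1,3);m=(q[:,2]>.012)&(q[:,2]<.15);t=q[m]
    r=cv2.minAreaRect((t[:,:2]*1000).astype(np.float32));print(n,np.round(r[0],1),np.round(r[1],1),round(r[2],1),np.percentile(t[:,2],[50,99]).round(3),t.min(0).round(3),t.max(0).round(3))
E
```

```text
table 0.0034153880187263175
dA 0.0778 [ 0.5171 -0.1824  0.652 ] [0.129 0.091 1.164] 13
jar 0.1096 [ 0.5588 -0.338   0.1064] [0.034 0.034 0.009] 147
glass 1.2342 [ 0.4528 -0.1369  1.2342] [0. 0. 0.] 5
dB 0.0788 [ 0.4377 -0.2519  0.6529] [0.03  0.23  1.163] 15
bulb 0.0348 [ 0.4921 -0.3099  0.6306] [0.079 0.346 1.207] 89
tall 0.1436 [ 0.5813 -0.2476  0.6849] [0.257 0.221 1.099] 214
three [609.3 227.3] [ 95.5 242.5] 2.8 [0.017 0.023] [0.557 0.105 0.012] [0.661 0.349 0.025]
two [604.6 -32.5] [137.6 180.5] 1.7 [0.017 0.071] [ 0.538 -0.125  0.012] [0.675 0.058 0.08 ]
tank [409.3  -1. ] [150.3 333.1] 24.1 [0.048 0.08 ] [ 0.3   -0.182  0.012] [0.544 0.15  0.098]
rack [465.4 274.3] [258.3 206.2] 90.0 [0.087 0.144] [0.362 0.145 0.012] [0.568 0.403 0.146]
```

View pics/t1.png

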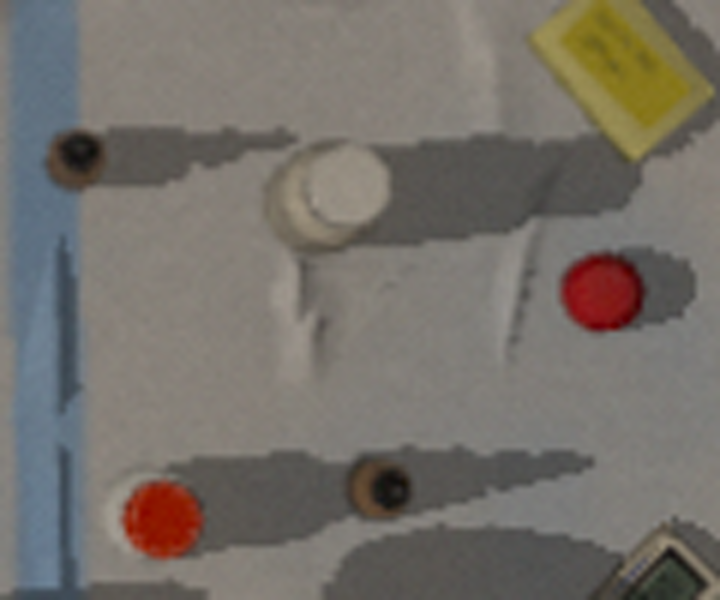

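View pics/t2.png

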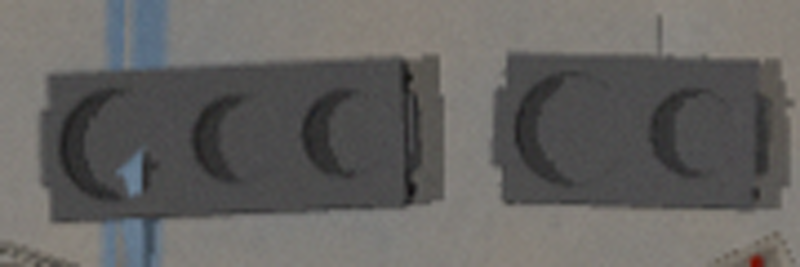

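View pics/s1.png

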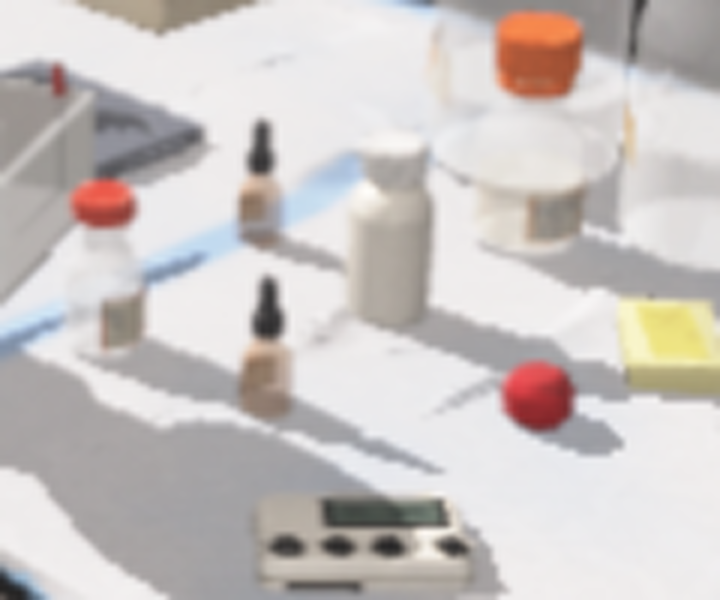

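The crops show cap tops in t1 at jar (347,186), glass (162,518), dropper tips (82,150) and (390,488), bulb (603,292). In s1 they are jar (396,143), glass (104,188), tips (262,122) and (268,280), bulb (538,396). Both trays have the large well on the left (+y).

```bash
python3 - <<'E'
from h import *
T=dict(jar=(347,186),glass=(162,518),dA=(82,150),dB=(390,488),bulb=(603,292))
S=dict(jar=(396,143),glass=(104,188),dA=(262,122),dB=(268,280),bulb=(538,396))
Z=dict(jar=.105,glass=.094,dA=.078,dB=.078,bulb=.0155)
for k in T:
    t=(275+(T[k][0]+.5)/6-.5,150+(T[k][1]+.5)/6-.5);s=(240+(S[k][0]+.5)/6-.5,160+(S[k][1]+.5)/6-.5)
    c1,r1=ray("top",t);c2,r2=ray("scene",s);r1,r2=r1[0],r2[0]
    a=np.linalg.lstsq(np.c_[r1,-r2],c2-c1,rcond=None)[0];p,q=c1+a[0]*r1,c2+a[1]*r2
    print(k,((p+q)/2).round(4),"miss",np.linalg.norm(p-q).round(4),"top@z",onz("top",t,Z[k])[0].round(4))
for n,c in dict(three=[(48,75),(405,58),(407,208),(52,221)],two=[(508,53),(757,58),(760,208),(503,203)]).items():
    c=(np.array(c)+.5)/4.4444-.5+[75,135];w=onz("top",c,.016)[:,:2]
    e=np.linalg.norm(w-np.roll(w,-1,0),axis=1);y=(w[0]+w[3]-w[1]-w[2]);y/=np.linalg.norm(y);o=w.mean(0)
    print(n,o.round(4),e.round(3),"yaw",np.arctan2(-y[0],y[1]).round(3),{v:(o+y*v/1e3).round(4).tolist() for v in((70,-7,-77) if n=="three" else(36,-41))})
P=cloud("top",np.load("top0.npz")["d"])
for n,(u0,u1,v0,v1) in dict(three=(80,178,140,190),two=(182,255,140,184)).items():
    q=P[v0:v1,u0:u1].reshape(-1,3);t=q[(q[:,2]>.012)&(q[:,2]<.03)];print(n,np.median(t[:,2]).round(4),cv2.minAreaRect((t[:,:2]*1000).astype(np.float32)))
sc=cloud("scene",np.load("scene0.npz")["d"])
m=(P[...,2]>.5)&(P[...,2]<.95)|(P[...,2]>.38);m&=(P[...,0]>.6)&(P[...,0]<.8);print("shelf x min",P[m][:,0].min(),np.percentile(P[m][:,0],1))
m=(P[...,2]>.15)&(P[...,0]>.3)&(P[...,0]<.75)&(P[...,2]<.4);q=P[m];print(q.min(0),q.max(0),len(q))
E
```

```text
jar [ 0.5591 -0.3358  0.1044] miss 0.0018 top@z [ 0.5584 -0.335   0.105 ]
glass [ 0.416  -0.2554  0.0968] miss 0.0001 top@z [ 0.4159 -0.2556  0.094 ]
dA [ 0.5774 -0.2237  0.0777] miss 0.0019 top@z [ 0.5767 -0.223   0.078 ]
dB [ 0.429  -0.3587  0.0746] miss 0.0022 top@z [ 0.4283 -0.3573  0.078 ]
bulb [ 0.5176 -0.4695  0.0165] miss 0.0006 top@z [ 0.5175 -0.4695  0.0155]
three [0.607  0.2265] [0.228 0.095 0.225 0.093] yaw 0.04 {70: [0.6042, 0.2965], -7: [0.6073, 0.2195], -77: [0.6101, 0.1496]}
two [ 0.6131 -0.0287] [0.157 0.095 0.161 0.095] yaw -0.02 {36: [0.6138, 0.0073], -41: [0.6123, -0.0696]}
three 0.0167 ((609.2599487304688, 227.33444213867188), (95.47801971435547, 242.50233459472656), 2.7584335803985596)
two 0.0166 ((620.7394409179688, -31.234031677246094), (178.9978790283203, 110.59895324707031), 89.5335464477539)
shelf x min 0.639708618774646 0.6890097982763307
[ 0.61238809 -0.74917454  0.15034149] [ 0.74998738 -0.21477738  0.39912921] 1524
```

```bash
python3 - <<'E'
from h import *
P=cloud("top",np.load("top0.npz")["d"]).reshape(-1,3);Q=cloud("scene",np.load("scene0.npz")["d"]).reshape(-1,3)
print(arm.tips_ahead)
for n,A in(("top",P),("scene",Q)):
    for y in np.arange(-.2,.42,.05):
        t=A[(A[:,1]>=y)&(A[:,1]<y+.05)&(A[:,0]<.70)&(A[:,0]>.3)]
        f=lambda z:[round(float(np.percentile(t[(t[:,2]>z)&(t[:,2]<.3)][:,0],99)),3) if (t[:,2]>z).sum()>8 else None]
        print(n,y.round(2),f(.04),f(.08),f(.1))
t=onz("top",[333,130],.137);print("tall",t)
E
```

```text
0.1734Traceback (most recent call last):
  File "<stdin>", line 8, in <module>
  File "<stdin>", line 7, in <lambda>
    return _quantile_unchecked(
        a, q, axis, out, overwrite_input, method, keepdims, weights)
    return _ureduce(a,
                    func=_quantile_ureduce_func,
    ...<5 lines>...
                    overwrite_input=overwrite_input,
                    method=method)
    r = func(a, **kwargs)
    result = _quantile(arr,
                       quantiles=q,
    ...<2 lines>...
                       out=out,
                       weights=wgt)
    slices_having_nans = np.isnan(arr[-1, ...])
                                  ~~~^^^^^^^^^
IndexError: index -1 is out of bounds for axis 0 with size 0
```

Call:
servo_tool:
  targets:
    - [[1,1,-1,0,-0.4],[1,1,-1,0,-0.4],[1,1,-1,0,-0.4],[1,1,-1,0,-0.4],[1,1,-1,0,-0.4],[1,1,-1,0,-0.4],[1,1,-1,0,-0.4],[1,1,-1,0,0]]

```text
clock: 1.1
ee_pos: [0.4766, 0.2832, 0.4043]
tcp_rot: [-1.285, -2.866, 0.001]
force: [0.3, -0.2, 0.3]
finger_gap: 0.0856
grip_force: 0.0
```

Call:
servo_tool:
  targets:
    - [[1,0.1,-1,0,0.9],[1,0.1,-1,0,0.9],[1,0.1,-1,0,0.9],[1,0.1,-1,0,0.9],[1,0.1,-1,0,0.9],[1,0.1,-1,0,0.9],[1,0.1,-1,0,0.23],[1,0.1,-1,0,0]]

```text
clock: 2.1
ee_pos: [0.4997, 0.0434, 0.4043]
tcp_rot: [0.003, -3.141, -0.0]
force: [0.4, -0.8, 0.3]
finger_gap: 0.0854
grip_force: 0.0
```

Call:
servo_tool:
  targets:
    - [[1,0.2,-1,-0.2,0],[1,0.2,-1,-0.2,0],[1,0.2,-1,-0.2,0],[1,0.2,-1,-0.2,0],[1,0.2,-1,-0.2,0],[1,0.2,-1,-0.2,0],[1,0.2,-1,-0.2,0],[1,0.2,-1,-0.2,0]]

```text
clock: 3.1
ee_pos: [0.5478, -0.1965, 0.356]
tcp_rot: [0.003, -3.141, -0.001]
force: [-0.2, -0.3, 0.3]
finger_gap: 0.0856
grip_force: 0.0
```

```bash
python3 - <<'E'
from h import *
P=cloud("top",np.load("top0.npz")["d"]).reshape(-1,3);Q=cloud("scene",np.load("scene0.npz")["d"]).reshape(-1,3)
for n,A in(("top",P),("scene",Q)):
    for y in np.arange(-.2,.42,.05):
        t=A[(A[:,1]>=y)&(A[:,1]<y+.05)&(A[:,0]<.68)&(A[:,0]>.3)&(A[:,2]<.2)]
        f=lambda z:(lambda q:q[-5].round(3) if len(q)>8 else None)(np.sort(t[t[:,2]>z][:,0]))
        print(n,y.round(2),f(.04),f(.08),f(.1))
print("tall",onz("top",[[333,130]],.137))
E
```

```text
top -0.2 0.473 None None
top -0.15 0.541 0.533 None
top -0.1 0.53 None None
top -0.05 0.507 None None
top -0.0 0.486 None None
top 0.05 0.462 0.433 None
top 0.1 0.441 None None
top 0.15 0.488 0.485 0.474
top 0.2 0.503 0.503 0.469
top 0.25 0.519 0.519 0.509
top 0.3 0.537 0.535 0.526
top 0.35 0.543 0.543 0.511
top 0.4 0.453 None None
scene -0.2 0.483 None None
scene -0.15 0.537 0.524 None
scene -0.1 0.527 None None
scene -0.05 0.506 None None
scene -0.0 0.483 None None
scene 0.05 0.462 0.428 None
scene 0.1 0.439 None None
scene 0.15 0.474 0.473 0.471
scene 0.2 0.496 0.461 0.458
scene 0.25 0.501 0.501 0.499
scene 0.3 0.518 0.518 0.518
scene 0.35 0.501 0.501 0.501
scene 0.4 None None None
tall [[ 0.68381879 -0.33246236  0.137     ]]
```

Call:
servo_tool:
  targets:
    - [[1,0.08,-0.93,-0.1,0],[1,0.08,-0.93,-0.1,0],[1,0.08,-0.93,-0.1,0],[1,0.08,-0.93,-0.1,0],[1,0.05,-0.92,-0.1,0],[1,0,0,-0.8,0],[1,0,0,-0.8,0],[1,0,0,-0.8,0]]

```text
clock: 4.1
ee_pos: [0.5588, -0.3348, 0.2683]
tcp_rot: [0.002, -3.141, -0.001]
force: [0.8, 0.2, -0.6]
finger_gap: 0.0852
grip_force: 0.0
```

Call:
servo_tool:
  targets:
    - [[1,0,0,-0.9,0],[1,0,0,-0.83,0],[-1,0,0,0,0],[-1,0,0,0,0],[-1,0,0,0,0],[-1,0,0,0,0]]

```text
clock: 4.85
ee_pos: [0.5596, -0.3353, 0.2193]
tcp_rot: [-0.003, 3.139, -0.002]
force: [-0.5, 0.1, 3.3]
finger_gap: 0.0452
grip_force: 61.4
```

Call:
servo_tool:
  targets:
    - [[-1,0,0,0.5,0],[-1,0,0,1,0],[-1,0,0,1,0],[-1,0,0,1,0],[-1,0.15,0.7,0.3,0],[-1,0.15,0.95,0,0],[-1,0.15,0.95,0,0],[-1,0.15,0.95,0,0]]

```text
clock: 5.85
ee_pos: [0.5768, -0.2258, 0.3311]
tcp_rot: [0.004, -3.14, -0.003]
force: [0.1, 0.2, -2.2]
finger_gap: 0.0451
grip_force: 61.5
```

Call:
servo_tool:
  targets:
    - [[-1,0.15,0.95,0,0],[-1,0.15,0.95,0,0],[-1,0.15,0.95,0,0],[-1,0.15,0.95,0,0],[-1,0.15,0.95,0,0],[-1,0.15,0.95,0,0],[-1,0.15,0.95,0,0],[-1,0.15,0.95,0,0]]

```text
clock: 6.85
ee_pos: [0.6122, 0.002, 0.3311]
tcp_rot: [0.004, -3.14, -0.001]
force: [-0.0, 0.0, -1.3]
finger_gap: 0.0451
grip_force: 61.5
```

```bash
python3 - <<'E'
from h import *
snap("scene","s2");s=np.load("s2.npz")["im"];cv2.imwrite("pics/s2c.png",cv2.resize(s[90:250,140:360],(792,576),interpolation=cv2.INTER_CUBIC)[:,:,::-1])
o=arm.get_obs();print(o["ee_pos"],o["finger_gap"],o["joint_positions"],o["clock"])
E
```

```text
[0.6124764  0.00524912 0.331141  ] 0.04511986928892429 [-0.09590698  0.48206979  0.05071189  1.14132812  0.00419339 -0.10214004] 6.9
```

View pics/s2c.png

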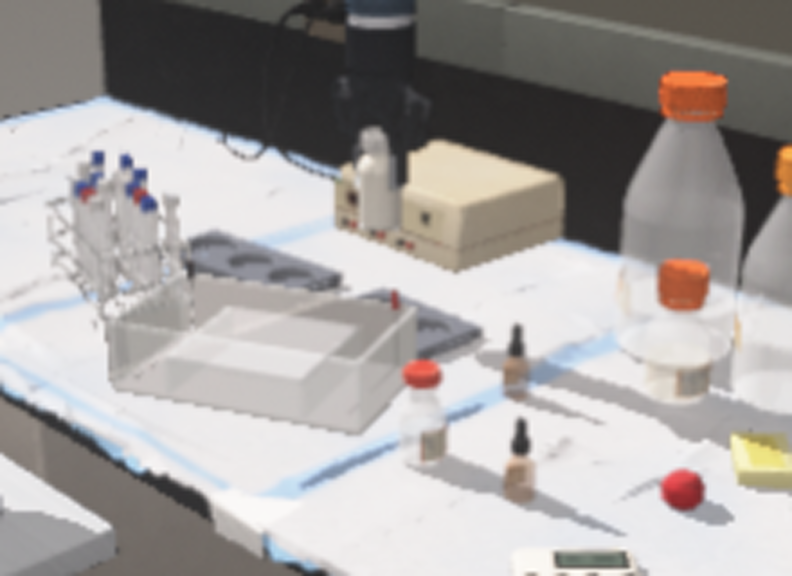

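The jar hangs upright in the gripper at crop (375,185), above the two-well tray. I'll lower it now.

Call:
servo_tool:
  targets:
    - [[-1,0.03,0.05,-0.9,0],[-1,0,0,-0.9,0],[-1,0,0,-0.9,0],[-1,0,0,-0.5,0],[-1,0,0,-0.25,0],[-1,0,0,-0.1,0],[-1,0,0,0,0]]

```text
clock: 7.78
ee_pos: [0.6143, 0.0012, 0.226]
tcp_rot: [-0.003, 3.14, 0.0]
force: [-0.3, 0.3, -1.5]
finger_gap: 0.0451
grip_force: 61.6
```

Call:
servo_tool:
  targets:
    - [[-1,0,0.15,-0.05,0],[-1,0,0,0,0]]

```text
clock: 8.02
ee_pos: [0.6147, 0.0054, 0.2253]
tcp_rot: [-0.002, 3.139, -0.003]
force: [0.1, -3.5, 4.2]
finger_gap: 0.0449
grip_force: 62.3
```

```bash
python3 - <<'E'
from h import *
o=arm.get_obs();print({k:np.round(o[k],4) for k in("ee_pos","force","joint_positions","joint_velocities","finger_gap")})
snap("scene","s3");s=np.load("s3.npz")["im"];cv2.imwrite("pics/s3c.png",cv2.resize(s[130:210,190:300],(792,576),interpolation=cv2.INTER_CUBIC)[:,:,::-1])
E
```

```text
{'ee_pos': array([0.6147, 0.0054, 0.2253]), 'force': array([ 0.0621, -3.4887,  4.1774]), 'joint_positions': array([-0.094 ,  0.5603, -0.1085,  0.899 , -0.0014, -0.0956]), 'joint_velocities': array([-0.0047,  0.0006, -0.0008, -0.001 ,  0.0056, -0.0021]), 'finger_gap': np.float64(0.0449)}
```

View pics/s3c.png

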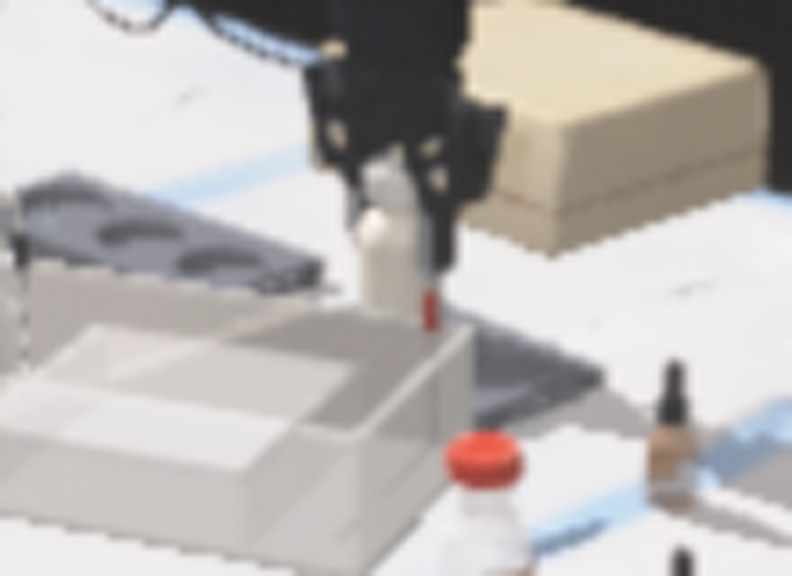

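The jar is in the large well, at crop (390,265), with the force rising on contact with the floor. I'll release it and go to dropper A.

Call:
servo_tool:
  targets:
    - [[0.3,0,0,0,0],[0.5,0,0,0,0],[0.65,0,0,0,0],[0.65,0,0,0.8,0],[0.65,0,0,1,0],[0.65,0,0,1,0],[0.65,0,0,0.5,0],[0.65,-0.1,-0.7,0,0]]

```text
clock: 9.07
ee_pos: [0.6114, -0.015, 0.3237]
tcp_rot: [-0.006, 3.139, -0.0]
force: [0.4, 0.3, 0.0]
finger_gap: 0.0702
grip_force: 0.0
```

Call:
servo_tool:
  targets:
    - [[0.65,-0.15,-1,0,0],[0.65,-0.2,-1,0,0],[0.65,-0.2,-1,0,0],[0.65,-0.2,-1,0,0],[0.65,-0.2,-1,0,0],[0.65,-0.2,-1,0,0],[0.65,-0.2,-0.95,0,0],[0.65,0,0,0,0]]

```text
clock: 10.07
ee_pos: [0.569, -0.2265, 0.321]
tcp_rot: [-0.004, -3.139, -0.001]
force: [-0.1, 0.1, 0.3]
finger_gap: 0.0705
grip_force: 0.0
```

```bash
python3 - <<'E'
from h import *
o=arm.get_obs();print({k:np.round(o[k],4) for k in("ee_pos","force","joint_positions","finger_gap","clock")})
im,d=snap("top","t4");P=cloud("top",d);q=P[140:185,180:240].reshape(-1,3);q=q[(q[:,2]>.1)&(q[:,2]<.13)];print(len(q),q.mean(0),np.percentile(q,[2,98],axis=0))
E
```

```text
{'ee_pos': array([ 0.569 , -0.2265,  0.321 ]), 'force': array([-0.1134,  0.1048,  0.2888]), 'joint_positions': array([-4.8220e-01,  4.8780e-01,  3.3000e-02,  1.1187e+00, -6.0000e-04,
       -4.7980e-01]), 'finger_gap': np.float64(0.0705), 'clock': np.float64(10.075)}
167 [0.61424516 0.00336807 0.11104953] [[ 0.59813027 -0.01307786  0.10402272]
 [ 0.63103618  0.01911895  0.11593028]]
```

Call:
servo_tool:
  targets:
    - [[0.65,0.27,0.1,-0.9,0],[0.65,0,0,-0.9,0],[0.65,0,0,-0.9,0],[0.65,0,0,-0.9,0],[0.65,0,0,-0.77,0],[0.65,0,0,0,0]]

```text
clock: 10.88
ee_pos: [0.5769, -0.2194, 0.189]
tcp_rot: [0.004, -3.136, -0.005]
force: [-0.7, -0.3, 1.1]
finger_gap: 0.0706
grip_force: 0.0
```

Call:
servo_tool:
  targets:
    - [[-1,0,0,0,0],[-1,0,0,0,0],[-1,0,0,0,0],[-1,0,0,0,0],[-1,0,0,0.5,0],[-1,0,0,1,0],[-1,0,0,1,0],[-1,0,0,1,0]]

```text
clock: 11.88
ee_pos: [0.5783, -0.2207, 0.2983]
tcp_rot: [0.003, -3.141, -0.0]
force: [0.4, -0.5, -0.1]
finger_gap: 0.0244
grip_force: 59.0
```

```bash
python3 - <<'E'
from h import *
snap("scene","s5");s=np.load("s5.npz")["im"];cv2.imwrite("pics/s5c.png",cv2.resize(s[110:240,190:350],(738,600),interpolation=cv2.INTER_CUBIC)[:,:,::-1])
E
```

```text
(no output)
```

View pics/s5c.png

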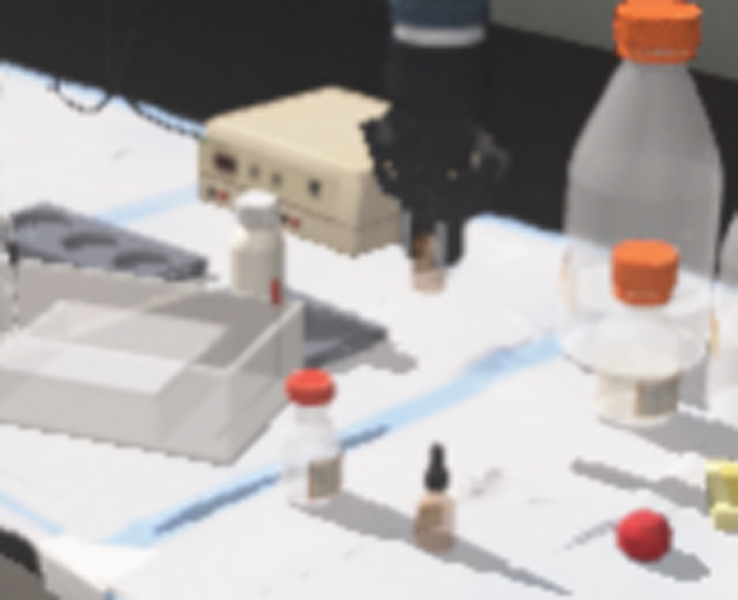

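The jar stands upright in its well at crop (258,250), and dropper A is held at (428,265). The knuckles look wide, so I'll turn the gripper to close along x, clear of the jar.

Call:
servo_tool:
  targets:
    - [[-1,0.1,0.5,0.2,-0.95],[-1,0.1,0.5,0,-0.95],[-1,0.1,0.5,0,-0.95],[-1,0.1,0.5,0,-0.95],[-1,0.1,0.5,0,-0.95],[-1,0.1,0.5,0,-0.95],[-1,0.1,0.5,0,-0.95],[-1,0.1,0.5,0,-0.95]]

```text
clock: 12.92
ee_pos: [0.6024, -0.1003, 0.303]
tcp_rot: [-1.699, -2.642, -0.0]
force: [0.7, 0.4, -0.4]
finger_gap: 0.024
grip_force: 59.0
```

Call:
servo_tool:
  targets:
    - [[-1,0.1,0.5,0,-0.95],[-1,0.1,0.5,0,-0.95],[-1,0.13,0.05,0,-0.95],[-1,0,0,0,0],[-1,0,0,0,0]]

```text
clock: 13.55
ee_pos: [0.6123, -0.0695, 0.3029]
tcp_rot: [-2.214, -2.229, 0.0]
force: [-0.4, 0.1, -0.4]
finger_gap: 0.0244
grip_force: 59.0
```

```bash
python3 - <<'E'
from h import *
o=arm.get_obs();print({k:np.round(o[k],4) for k in("ee_pos","force","joint_positions","finger_gap","clock","tcp_rot")})
E
```

```text
{'ee_pos': array([ 0.6123, -0.0695,  0.3029]), 'force': array([-0.3779,  0.0697, -0.4465]), 'joint_positions': array([-0.2159,  0.5043,  0.0116,  1.0782, -0.    ,  1.3481]), 'finger_gap': np.float64(0.0244), 'clock': np.float64(13.55), 'tcp_rot': array([-2.2138e+00, -2.2290e+00,  1.0000e-04])}
```

Call:
servo_tool:
  targets:
    - [[-1,0,0,-0.9,0],[-1,0,0,-0.9,0],[-1,0,0,-0.9,0],[-1,0,0,-0.6,0],[-1,0,0,-0.25,0],[-1,0,0,0,0],[-1,0,0,0,0]]

```text
clock: 14.42
ee_pos: [0.6113, -0.0695, 0.1993]
tcp_rot: [-2.214, -2.228, 0.002]
force: [-8.9, 1.6, 20.3]
finger_gap: 0.0241
grip_force: 61.4
```

```bash
python3 - <<'E'
from h import *
snap("scene","s6");s=np.load("s6.npz")["im"];cv2.imwrite("pics/s6c.png",cv2.resize(s[130:210,200:310],(792,576),interpolation=cv2.INTER_CUBIC)[:,:,::-1])
o=arm.get_obs();print({k:np.round(o[k],4) for k in("ee_pos","force","wrist_torque")})
E
```

```text
{'ee_pos': array([ 0.6113, -0.0695,  0.1992]), 'force': array([-10.6455,   1.7504,  19.8534]), 'wrist_torque': array([ 0.3008,  2.0959, -0.0074])}
```

View pics/s6c.png

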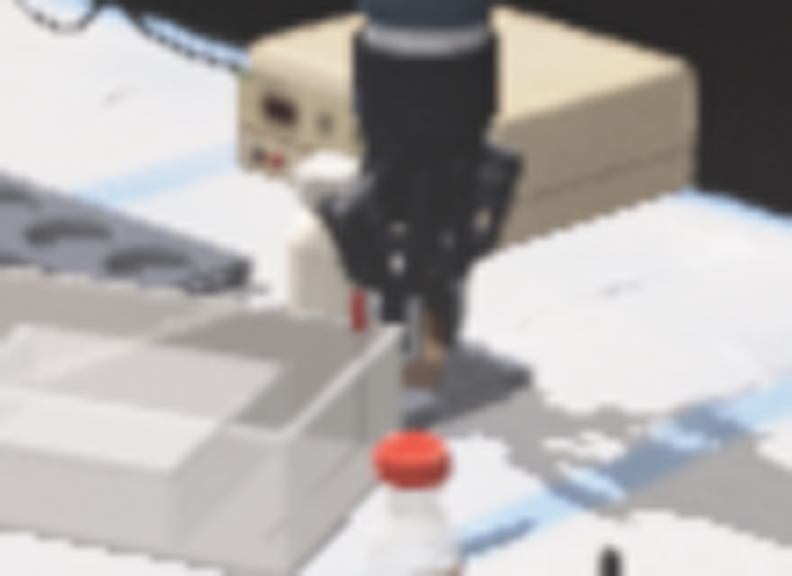

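The force acts through the centre of the base, so dropper A is on the well floor, at crop (425,370). I'll ease off and release.

Call:
servo_tool:
  targets:
    - [[-1,0,0,0.08,0],[-0.2,0,0,0,0],[0,0,0,0,0],[0.2,0,0,0,0],[0.2,0,0,0.6,0],[0.2,0,0,1,0],[0.2,0,0,1,0],[0.2,0,-0.3,0.8,0]]

```text
clock: 15.48
ee_pos: [0.6126, -0.078, 0.3017]
tcp_rot: [2.214, 2.228, 0.001]
force: [-0.1, 0.1, -0.4]
finger_gap: 0.0517
grip_force: 0.0
```

Call:
servo_tool:
  targets:
    - [[0.4,-0.7,-0.7,0,0],[0.65,-0.8,-0.7,0,0],[0.65,-0.8,-0.7,0,0],[0.65,-0.8,-0.7,0,0],[0.65,-0.8,-0.7,0,0],[0.65,-0.8,-0.7,0,0],[0.65,-0.8,-0.7,0,0],[0.65,-0.8,-0.7,0,0]]

```text
clock: 16.48
ee_pos: [0.4226, -0.2469, 0.3005]
tcp_rot: [2.216, 2.227, 0.0]
force: [0.5, -0.0, -0.1]
finger_gap: 0.0704
grip_force: 0.0
```

```bash
python3 - <<'E'
from h import *
o=arm.get_obs();print({k:np.round(o[k],4) for k in("ee_pos","force","finger_gap","clock")})
im,d=snap("top","t7");P=cloud("top",d)
def st(u0,u1,v0,v1,a,b):
    q=P[v0:v1,u0:u1].reshape(-1,3);q=q[(q[:,2]>a)&(q[:,2]<b)];print(len(q),q.mean(0).round(4),q[:,2].max().round(4))
st(225,260,145,190,.06,.1);st(225,260,145,190,.035,.06);st(180,230,140,185,.1,.13)
E
```

```text
{'ee_pos': array([ 0.4226, -0.2469,  0.3005]), 'force': array([ 0.4821, -0.0141, -0.0804]), 'finger_gap': np.float64(0.0704), 'clock': np.float64(16.475)}
43 [ 0.592  -0.0826  0.0731] 0.0869
45 [ 0.6108 -0.0678  0.0435] 0.0591
166 [0.6144 0.0034 0.1109] 0.117
```

Call:
servo_tool:
  targets:
    - [[0.65,-0.2,-0.25,0,0],[0.65,0,0,-0.8,0],[0.65,0,0,-0.9,0],[0.65,0,0,-0.9,0],[0.65,0,0,-0.5,0],[0.65,0,0,-0.15,0],[0.65,0,0,0,0]]

```text
clock: 17.4
ee_pos: [0.4178, -0.2538, 0.2032]
tcp_rot: [2.215, 2.228, 0.0]
force: [0.5, -0.4, 0.4]
finger_gap: 0.0703
grip_force: 0.0
```

Call:
servo_tool:
  targets:
    - [[-1,0,0,0,0],[-1,0,0,0,0],[-1,0,0,0,0],[-1,0,0,0,0]]

```text
clock: 17.9
ee_pos: [0.4179, -0.2542, 0.2042]
tcp_rot: [2.214, 2.225, 0.0]
force: [-0.4, 0.2, 6.6]
finger_gap: 0.0405
grip_force: 60.5
```

Call:
servo_tool:
  targets:
    - [[-1,0,0,0.5,0],[-1,0,0,1,0],[-1,0,0,1,0],[-1,0,0,1,0],[-1,0.4,0.3,0.9,0],[-1,0.8,0.7,0,0],[-1,0.9,0.8,0,0],[-1,0.9,0.8,0,0]]

```text
clock: 18.9
ee_pos: [0.5081, -0.1751, 0.3354]
tcp_rot: [2.216, 2.226, 0.0]
force: [-0.7, 0.5, -0.7]
finger_gap: 0.0406
grip_force: 60.7
```

Call:
servo_tool:
  targets:
    - [[-1,0.8,0.8,0,0],[-1,0.8,0.8,0,0],[-1,0.8,0.8,0,0],[-1,0.6,0.8,0,0],[-1,0.2,0.9,0,0],[-1,0,0.95,0,0],[-1,0,0.95,0,0],[-1,0,0.95,0,0]]

```text
clock: 19.9
ee_pos: [0.6033, 0.0336, 0.3351]
tcp_rot: [-2.216, -2.227, -0.0]
force: [0.4, 0.2, -0.3]
finger_gap: 0.0409
grip_force: 60.7
```

Call:
servo_tool:
  targets:
    - [[-1,0,0.95,0,0],[-1,0,0.95,0,0],[-1,0,0.95,0,0],[-1,0,0.95,0,0],[-1,0,0.95,0,0],[-1,0,0.95,0,0],[-1,0,0.95,0,0],[-1,0,0.95,0,0]]

```text
clock: 20.9
ee_pos: [0.6033, 0.2616, 0.335]
tcp_rot: [-2.216, -2.227, 0.0]
force: [0.9, 0.2, -0.9]
finger_gap: 0.0411
grip_force: 60.7
```

Call:
servo_tool:
  targets:
    - [[-1,0,0.9,0,0],[-1,0,0.1,0,0],[-1,0,0,-0.9,0],[-1,0,0,-0.9,0],[-1,0,0,-0.9,0],[-1,0,0,-0.8,0],[-1,0,0,-0.4,0],[-1,0,0,0,0]]

```text
clock: 21.9
ee_pos: [0.6031, 0.29, 0.2173]
tcp_rot: [-2.216, -2.226, 0.003]
force: [-0.4, -1.0, -1.0]
finger_gap: 0.041
grip_force: 60.7
```

```bash
python3 - <<'E'
from h import *
o=arm.get_obs();print({k:np.round(o[k],4) for k in("ee_pos","force","wrist_torque","finger_gap","clock")})
snap("scene","s8");s=np.load("s8.npz")["im"];cv2.imwrite("pics/s8c.png",cv2.resize(s[110:200,150:270],(792,594),interpolation=cv2.INTER_CUBIC)[:,:,::-1])
E
```

```text
{'ee_pos': array([0.6031, 0.29  , 0.2173]), 'force': array([-0.3859, -1.014 , -0.9721]), 'wrist_torque': array([0.0128, 0.031 , 0.005 ]), 'finger_gap': np.float64(0.041), 'clock': np.float64(21.9)}
```

View pics/s8c.png

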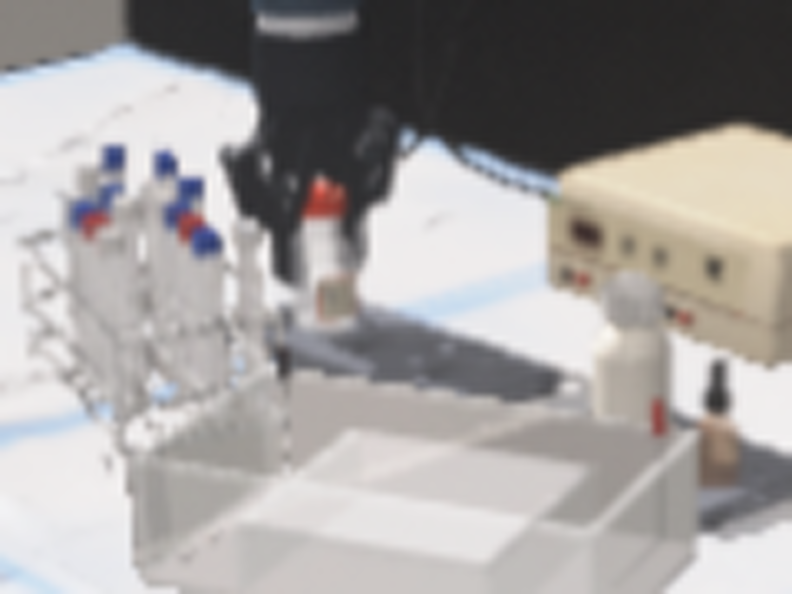

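The jar (632,345) and dropper A (718,425) stand upright in the two-well tray. The glass bottle (325,270) is just above the large well of the other tray.

Call:
servo_tool:
  targets:
    - [[-1,0.03,0.2,-0.1,0],[-1,0,0,-0.1,0],[-1,0,0,-0.07,0],[-1,0,0,0,0]]

```text
clock: 22.45
ee_pos: [0.6044, 0.2968, 0.2104]
tcp_rot: [2.216, 2.227, 0.001]
force: [-0.2, 0.7, 0.6]
finger_gap: 0.0407
grip_force: 60.9
```

Call:
servo_tool:
  targets:
    - [[-1,0,0,-0.06,0],[-1,0,0,0,0]]

```text
clock: 22.7
ee_pos: [0.6044, 0.2969, 0.2103]
tcp_rot: [2.215, 2.227, 0.002]
force: [-3.7, -1.3, 10.3]
finger_gap: 0.0406
grip_force: 61.8
```

Call:
servo_tool:
  targets:
    - [[0,0,0,0.03,0],[0.3,0,0,0,0],[0.65,0,0,0,0],[0.65,0,0,0.6,0],[0.65,0,0,1,0],[0.65,0,0,1,0],[0.65,0,0,0.8,0],[0.65,0,-0.5,0.2,0]]

```text
clock: 23.7
ee_pos: [0.605, 0.2822, 0.3204]
tcp_rot: [2.212, 2.227, 0.008]
force: [0.6, -0.4, -0.2]
finger_gap: 0.0707
grip_force: 0.0
```

Call:
servo_tool:
  targets:
    - [[0.65,0,-1,0,0],[0.65,0,-1,0,0],[0.65,0,-1,0,0],[0.65,0,-1,0,0],[0.65,0,-1,0,0],[0.65,0,-1,0,0],[0.65,0,-1,0,0],[0.65,0,-1,0,0]]

```text
clock: 24.7
ee_pos: [0.6036, 0.0398, 0.3166]
tcp_rot: [-2.216, -2.226, 0.002]
force: [-0.4, 0.8, 0.4]
finger_gap: 0.0702
grip_force: 0.0
```

Call:
servo_tool:
  targets:
    - [[0.65,0,-1,0,0],[0.65,0,-1,0,0],[0.65,-0.4,-1,0,0],[0.65,-0.5,-1,0,0],[0.65,-0.5,-1,0,0],[0.65,-0.5,-1,0,0],[0.65,-0.5,-1,0,0],[0.65,-0.5,-1,0,0]]

```text
clock: 25.7
ee_pos: [0.5158, -0.1997, 0.3167]
tcp_rot: [-2.216, -2.226, 0.001]
force: [-0.4, -0.1, -0.2]
finger_gap: 0.0703
grip_force: 0.0
```

Call:
servo_tool:
  targets:
    - [[0.65,-0.6,-1,0,0],[0.65,-0.6,-1,0,0],[0.65,-0.6,-1,0,0],[0.65,-0.6,-1,0,0],[0.65,-0.55,-1,0,0],[0.65,0,0,0,0]]

```text
clock: 26.45
ee_pos: [0.4269, -0.3502, 0.3167]
tcp_rot: [-2.22, -2.222, 0.001]
force: [0.2, 0.6, -0.8]
finger_gap: 0.0704
grip_force: 0.0
```

```bash
python3 - <<'E'
from h import *
im,d=snap("top","t9");P=cloud("top",d)
q=P[135:190,80:115].reshape(-1,3);q=q[(q[:,2]>.08)&(q[:,2]<.13)&(q[:,0]>.57)];print(len(q),q.mean(0).round(4),q[:,2].max())
o=arm.get_obs();print(o["ee_pos"],o["clock"])
E
```

```text
139 [0.6057 0.293  0.0994] 0.10619023623709234
[ 0.42752261 -0.34910342  0.3166802 ] 26.5
```

Call:
servo_tool:
  targets:
    - [[0.65,0.04,-0.28,-0.8,0],[0.65,0,0,-0.9,0],[0.65,0,0,-0.9,0],[0.65,0,0,-0.9,0],[0.65,0,0,-0.5,0],[0.65,0,0,-0.16,0],[0.65,0,0,0,0]]

```text
clock: 27.38
ee_pos: [0.4303, -0.3566, 0.1927]
tcp_rot: [2.215, 2.227, 0.0]
force: [-0.8, -0.1, 0.0]
finger_gap: 0.0705
grip_force: 0.0
```

Call:
servo_tool:
  targets:
    - [[-1,0,0,0,0],[-1,0,0,0,0],[-1,0,0,0,0],[-1,0,0,0,0],[-1,0,0,0,0]]

```text
clock: 28.0
ee_pos: [0.4302, -0.3571, 0.1932]
tcp_rot: [2.215, 2.226, -0.0]
force: [-1.6, 0.5, 5.9]
finger_gap: 0.0237
grip_force: 58.8
```

Call:
servo_tool:
  targets:
    - [[-1,0,0,0.5,0],[-1,0,0,1,0],[-1,0,0,1,0],[-1,0,0,1,0],[-1,0.3,0.3,1,0],[-1,0.7,0.9,0.2,0],[-1,0.7,1,0,0],[-1,0.7,1,0,0]]

```text
clock: 29.0
ee_pos: [0.5026, -0.2598, 0.3344]
tcp_rot: [2.216, 2.226, 0.001]
force: [0.4, 0.4, -0.5]
finger_gap: 0.0244
grip_force: 59.0
```

Call:
servo_tool:
  targets:
    - [[-1,0.7,1,0,0],[-1,0.7,1,0,0],[-1,0.7,1,0,0],[-1,0.7,1,0,0],[-1,0.5,1,0,0],[-1,0.1,1,0,0],[-1,0,1,0,0],[-1,0,1,0,0]]

```text
clock: 30.0
ee_pos: [0.604, -0.0196, 0.334]
tcp_rot: [2.216, 2.227, 0.001]
force: [0.3, 0.6, -1.0]
finger_gap: 0.0244
grip_force: 59.0
```

Call:
servo_tool:
  targets:
    - [[-1,0,1,0,0],[-1,0,1,0,0],[-1,0,1,0,0],[-1,0,1,0,0],[-1,0,1,0,0],[-1,0,1,0,0],[-1,0,1,0,0],[-1,0,0.7,0,0]]

```text
clock: 31.0
ee_pos: [0.6038, 0.2116, 0.3339]
tcp_rot: [2.215, 2.228, 0.001]
force: [-0.0, -0.2, 0.1]
finger_gap: 0.0239
grip_force: 59.0
```

Call:
servo_tool:
  targets:
    - [[-1,0,0,0,0],[-1,0,0,0,0]]

```text
clock: 31.25
ee_pos: [0.6041, 0.2097, 0.3334]
tcp_rot: [2.216, 2.226, -0.001]
force: [-0.1, 1.2, -0.6]
finger_gap: 0.0241
grip_force: 59.0
```

Call:
servo_tool:
  targets:
    - [[-1,0.1,0.33,-0.5,0],[-1,0,0,-0.9,0],[-1,0,0,-0.9,0],[-1,0,0,-0.9,0],[-1,0,0,-0.7,0],[-1,0,0,-0.3,0],[-1,0,0,0,0],[-1,0,0,0,0]]

```text
clock: 32.25
ee_pos: [0.6076, 0.2203, 0.2082]
tcp_rot: [2.215, 2.226, 0.002]
force: [-0.1, 0.3, -1.0]
finger_gap: 0.024
grip_force: 59.0
```

Call:
servo_tool:
  targets:
    - [[-1,0,0,-0.1,0],[-1,0,0,-0.05,0],[-1,0,0,0,0]]

```text
clock: 32.62
ee_pos: [0.607, 0.2202, 0.2029]
tcp_rot: [2.216, 2.227, 0.0]
force: [-0.3, 0.1, -0.0]
finger_gap: 0.024
grip_force: 58.9
```

Call:
servo_tool:
  targets:
    - [[-1,0,0,-0.05,0],[-1,0,0,-0.05,0],[-1,0,0,0,0]]

```text
clock: 33.0
ee_pos: [0.6069, 0.2202, 0.1996]
tcp_rot: [-2.216, -2.227, 0.0]
force: [0.7, -0.8, -0.6]
finger_gap: 0.0239
grip_force: 59.0
```

Call:
servo_tool:
  targets:
    - [[-1,0,0,-0.05,0],[-1,0,0,0,0]]

```text
clock: 33.25
ee_pos: [0.607, 0.2202, 0.1993]
tcp_rot: [2.216, 2.227, 0.001]
force: [-3.0, -0.8, 6.1]
finger_gap: 0.0237
grip_force: 59.6
```

Call:
servo_tool:
  targets:
    - [[-0.2,0,0,0.03,0],[0,0,0,0,0],[0.25,0,0,0,0],[0.25,0,0,0.6,0],[0.25,0,0,1,0],[0.25,0,0,1,0],[0.25,0,0,1,0],[0.25,0,-0.5,0.3,0]]

```text
clock: 34.25
ee_pos: [0.6077, 0.2056, 0.3183]
tcp_rot: [2.212, 2.227, 0.005]
force: [0.5, 0.1, -0.1]
finger_gap: 0.0535
grip_force: 0.0
```

Call:
servo_tool:
  targets:
    - [[0.25,0,-1,0,0],[0.25,0,-1,0,0],[0.25,0,-1,0,0],[0.25,0,-1,0,0],[0.25,0,-1,0,0],[0.25,0,-1,0,0],[0.25,0,-1,0,0],[0.25,0,-1,0,0]]

```text
clock: 35.25
ee_pos: [0.6062, -0.0367, 0.3148]
tcp_rot: [-2.216, -2.225, 0.002]
force: [0.9, 0.2, 1.1]
finger_gap: 0.0532
grip_force: 0.0
```

Call:
servo_tool:
  targets:
    - [[0.25,-0.2,-1,0,0],[0.25,-0.2,-1,0,0],[0.25,-0.2,-1,0,0],[0.25,-0.2,-1,0,0],[0.25,-0.2,-1,0,0],[0.25,-0.2,-1,0,0],[0.25,-0.2,-1,0,0],[0.25,-0.2,-1,0,0]]

```text
clock: 36.25
ee_pos: [0.5578, -0.2764, 0.3148]
tcp_rot: [-2.215, -2.225, 0.001]
force: [1.2, -0.1, -0.1]
finger_gap: 0.0535
grip_force: 0.0
```

Call:
servo_tool:
  targets:
    - [[0.25,-0.2,-1,0,0],[0.25,-0.2,-1,0,0],[0.25,-0.2,-1,0,0],[0.25,-0.2,-1,0,0],[0.25,-0.2,-1,0,0],[0.25,-0.2,-1,0,0],[0.25,-0.2,-0.3,0,0],[0.25,0,0,0,0]]

```text
clock: 37.25
ee_pos: [0.516, -0.4641, 0.3153]
tcp_rot: [-2.216, -2.224, -0.001]
force: [0.1, -0.2, 0.2]
finger_gap: 0.0536
grip_force: 0.0
```

```bash
python3 - <<'E'
from h import *
o=arm.get_obs();print(o["ee_pos"],o["clock"],o["joint_positions"])
s=snap("scene","s10")[0];cv2.imwrite("pics/s10c.png",cv2.resize(s[120:250,150:360],(800,495),interpolation=cv2.INTER_CUBIC)[:,:,::-1])
E
```

```text
[ 0.51602668 -0.46410877  0.31528891] 37.25 [-8.23865481e-01  6.62225483e-01  3.16215228e-01  1.22651784e+00
  2.76393271e-04  7.43355559e-01]
```

View pics/s10c.png

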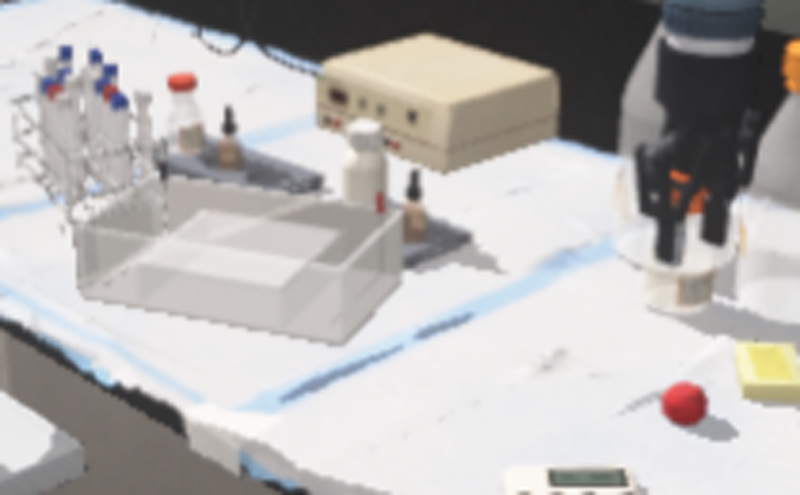

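All four placed items stand upright, at (183,115), (228,140), (365,165) and (415,205). The bulb at (685,403) is untouched.

Call:
servo_tool:
  targets:
    - [[0.25,0.05,-0.18,-0.6,0],[0.25,0,0,-0.9,0],[0.25,0,0,-0.9,0],[0.25,0,0,-0.9,0],[0.25,0,0,-0.7,0],[0.25,0,0,-0.4,0],[0.25,0,0,0,0]]

```text
clock: 38.17
ee_pos: [0.5183, -0.4682, 0.1827]
tcp_rot: [-2.213, -2.226, -0.0]
force: [-1.3, -0.4, -0.5]
finger_gap: 0.0531
grip_force: 0.0
```

Call:
servo_tool:
  targets:
    - [[-1,0,0,0,0],[-1,0,0,0,0],[-1,0,0,0,0],[-1,0,0,0,0],[-1,0,0,0.3,0],[-1,0,0,0.6,0],[-1,0,0,0,0]]

```text
clock: 39.05
ee_pos: [0.5192, -0.47, 0.2137]
tcp_rot: [2.213, 2.224, -0.0]
force: [-0.0, 0.4, -0.3]
finger_gap: 0.0333
grip_force: 59.6
```

```bash
python3 - <<'E'
from h import *
o=arm.get_obs();print(o["ee_pos"],o["clock"])
s=snap("scene","s11")[0];cv2.imwrite("pics/s11c.png",cv2.resize(s[170:250,290:370],(600,600),interpolation=cv2.INTER_CUBIC)[:,:,::-1])
E
```

```text
[ 0.51922145 -0.47001404  0.21373934] 39.05
```

View pics/s11c.png

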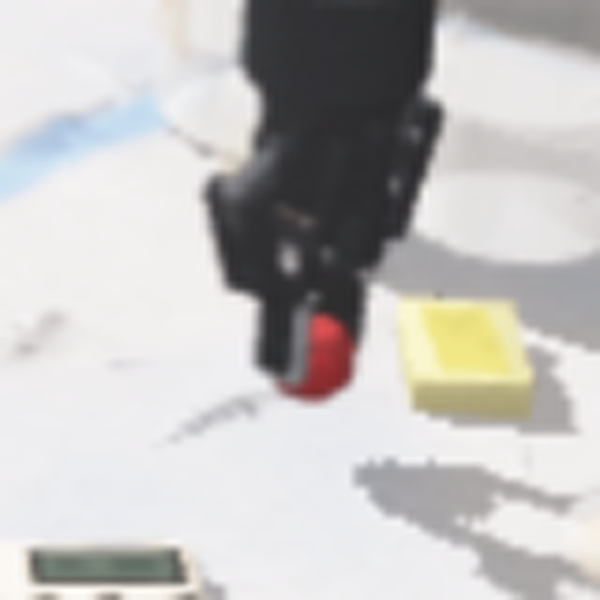

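The bulb is held between the pads at (318,358), with its base about 30 mm up. I'll carry it over.

Call:
servo_tool:
  targets:
    - [[-1,0,0,0.7,0],[-1,0,0,1,0],[-1,0,0.3,1,0],[-1,0.1,0.7,1,0],[-1,0.18,1,0,0],[-1,0.18,1,0,0],[-1,0.18,1,0,0],[-1,0.18,1,0,0]]

```text
clock: 40.1
ee_pos: [0.543, -0.3181, 0.3218]
tcp_rot: [-2.215, -2.226, 0.0]
force: [0.4, 0.1, -0.2]
finger_gap: 0.0333
grip_force: 59.7
```

Call:
servo_tool:
  targets:
    - [[-1,0.18,1,0,0],[-1,0.18,1,0,0],[-1,0.18,1,0,0],[-1,0.18,1,0,0],[-1,0.18,1,0,0],[-1,0.18,1,0,0],[-1,0.18,1,0,0],[-1,0.18,1,0,0]]

```text
clock: 41.1
ee_pos: [0.5862, -0.0782, 0.3218]
tcp_rot: [-2.216, -2.227, 0.001]
force: [-0.3, -0.2, -0.6]
finger_gap: 0.033
grip_force: 59.7
```

Call:
servo_tool:
  targets:
    - [[-1,0.18,1,0,0],[-1,0.18,1,0,0],[-1,0.18,1,0,0],[-1,0.18,1,0,0],[-1,0.05,1,0,0],[-1,0,1,0,0],[-1,0,1,0,0],[-1,0,0.5,0,0]]

```text
clock: 42.1
ee_pos: [0.6091, 0.1471, 0.3218]
tcp_rot: [-2.214, -2.228, 0.001]
force: [0.7, -0.1, -1.1]
finger_gap: 0.0333
grip_force: 59.7
```

Call:
servo_tool:
  targets:
    - [[-1,0,0,0,0],[-1,0,0,0,0]]

```text
clock: 42.35
ee_pos: [0.6095, 0.1449, 0.3221]
tcp_rot: [2.217, 2.226, -0.001]
force: [-1.1, 0.3, -0.5]
finger_gap: 0.0333
grip_force: 59.7
```

Call:
servo_tool:
  targets:
    - [[-1,0.02,0.16,-0.5,0],[-1,0,0,-0.9,0],[-1,0,0,-0.9,0],[-1,0,0,-0.9,0],[-1,0,0,-0.6,0],[-1,0,0,-0.35,0],[-1,0,0,0,0]]

```text
clock: 43.22
ee_pos: [0.6095, 0.1502, 0.1965]
tcp_rot: [-2.216, -2.226, 0.003]
force: [-0.3, 0.8, -0.9]
finger_gap: 0.0334
grip_force: 59.7
```

Call:
servo_tool:
  targets:
    - [[-1,0,0,-0.1,0],[-1,0,0,-0.05,0],[-1,0,0,0,0]]

```text
clock: 43.6
ee_pos: [0.6102, 0.1506, 0.1936]
tcp_rot: [2.215, 2.227, 0.001]
force: [-0.6, 0.7, -0.4]
finger_gap: 0.0331
grip_force: 59.7
```

Call:
servo_tool:
  targets:
    - [[-1,0,0,-0.08,0],[-1,0,0,0,0]]

```text
clock: 43.85
ee_pos: [0.6103, 0.1507, 0.1916]
tcp_rot: [2.215, 2.226, 0.002]
force: [-1.5, 0.8, 3.4]
finger_gap: 0.0332
grip_force: 60.1
```

Call:
servo_tool:
  targets:
    - [[-1,0,0,-0.06,0],[-1,0,0,0,0]]

```text
clock: 44.1
ee_pos: [0.6103, 0.1507, 0.1914]
tcp_rot: [2.215, 2.226, 0.002]
force: [-4.5, -1.2, 14.6]
finger_gap: 0.0336
grip_force: 61.2
```

Call:
servo_tool:
  targets:
    - [[-1,0,0,0.06,0],[-0.15,0,0,0,0],[0.1,0,0,0,0],[0.25,0,0,0,0],[0.25,0,0,0.6,0],[0.25,0,0,1,0],[0.25,0,0,1,0],[0.25,0,0,1,0]]

```text
clock: 45.1
ee_pos: [0.6099, 0.1506, 0.2995]
tcp_rot: [-2.216, -2.227, 0.001]
force: [-0.0, 0.6, -0.2]
finger_gap: 0.0534
grip_force: 0.0
```

Call:
servo_tool:
  targets:
    - [[0.25,0,-1,0.4,0],[0.25,0,-1,0,0],[0.25,0,-1,0,0],[0.25,0,-1,0,0],[0.25,0,-1,0,0],[0.25,0,-1,0,0],[0.25,0,-1,0,0],[0.25,0,-1,0,0]]

```text
clock: 46.1
ee_pos: [0.6099, -0.0904, 0.3105]
tcp_rot: [-2.216, -2.227, 0.0]
force: [0.7, 0.2, -1.1]
finger_gap: 0.0531
grip_force: 0.0
```

Call:
servo_tool:
  targets:
    - [[0.25,-0.5,-1,0,0],[0.25,-0.5,-1,0,0],[0.25,-0.5,-1,0,0],[0.25,-0.5,-1,0,0],[0.25,-0.5,-0.5,0,0],[0.25,0,0,0,0]]

```text
clock: 46.85
ee_pos: [0.5341, -0.225, 0.3107]
tcp_rot: [-2.217, -2.224, -0.0]
force: [0.4, -0.3, 0.1]
finger_gap: 0.0535
grip_force: 0.0
```

```bash
python3 - <<'E'
from h import *
s=snap("scene","s12")[0];t=snap("top","t12")[0]
a=cv2.resize(s[120:210,150:300],(500,300),interpolation=cv2.INTER_CUBIC);b=cv2.resize(t[135:195,75:255],(780,260),interpolation=cv2.INTER_CUBIC)
c=np.zeros((560,780,3),np.uint8);c[:300,:500]=a;c[300:]=b;cv2.imwrite("pics/c12.png",c[:,:,::-1])
E
```

```text
(no output)
```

View pics/c12.png

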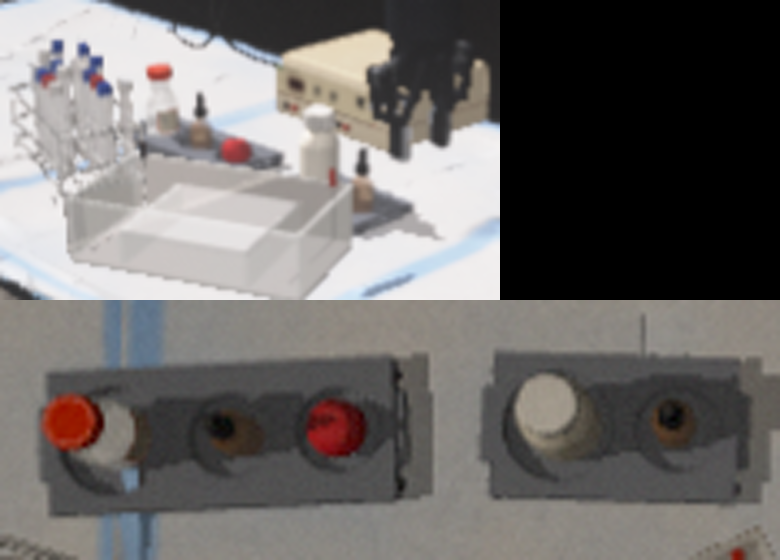

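All five things stand upright in their wells, with the bulb centred at (335,428) in the lower view and the lean of the caps matching parallax. I'll do a quick check on the bulb's height and then hand in.

```bash
python3 - <<'E'
from h import *
z=np.load("t12.npz");P=cloud("top",z["d"]);m=(z["im"][...,0]>90)&(z["im"][...,1]<50);m[:,:140]=0;m[:,165:]=0;m[:140]=0;m[185:]=0
q=P[m];print(len(q),q.mean(0),q[:,2].max(),np.ptp(q,axis=0))
if .03<np.percentile(q[:,2],95)<.044: print(arm.finish_job())
E
```

```text
82 [0.60912029 0.15182022 0.03544772] 0.04165703935969001 [0.03339414 0.02758891 0.02000571]
the job is handed in; nothing more can be done
None
```

Both kits are made up and the job is handed in at about 47 s. In the last pictures all five things stood upright in their wells, and the arm never went near the tall bottle, timer or notes.

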